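Load the wipe-down paper roll: snap its sprung spindle between the holder's end cups

TASK

Load the paper roll into the grey roll holder. Put the spindle's black fixed tip into the round blind cup, rest its chrome sprung tip in the groove of the other cheek and let go; then press the roll down at that end, without forcing it, until the sprung tip snaps out into the cup below the groove, and leave the roll held between both cups with nothing else disturbed.

Things in the scene. Friction and masses are not known exactly. Their poses are not given: they have to be found in the camera images.
- roll: White paper roll, 56 mm diameter, 88 mm long, brown band round the middle, tight on its spindle, 0.15 to 0.3 kg, lying on the shelf with the spindle level. Origin: its centre, on the spindle axis half-way along the roll, 28 mm above the shelf as it lies. y axis: along the spindle, from the black fixed tip (-y) to the chrome sprung tip (+y). Tip to tip 152 mm when the spring is out.
- fixed_tip (a point): Apex of the round nose of the black fixed tip, on the spindle axis, 76 mm from the roll's centre; it does not spring. The tip is 12 mm thick and 20 mm long, then comes the black tube, 26 mm thick, which runs into the roll. Axes as roll.
- sprung_tip (a point): Apex of the round nose of the chrome sprung tip, on the spindle axis, 76 mm from the roll's centre when out. The tip is 12 mm thick and 14 mm long, then comes a chrome shaft, 20 mm thick, that slides in the black tube (tube's end 50 mm from the centre). Axes as roll.
- plunger (a joint): How far the sprung tip is pushed in along the spindle, m: 0 fully out, 0.018 fully in. The spring takes about 4 N to start and 0.3 N more per mm.
- holder: Roll holder screwed to the shelf: steel base plate 70 (x) x 190 (y) x 6 mm high, two upright grey cheeks 44 mm wide (x), 16 mm thick, inner faces 132 mm apart. Origin: centre of the underside, at shelf height; z up, y from the blind-cup cheek (84 mm high, at -y) to the grooved cheek (102 mm, at +y). The cups' common axis runs along y, 62 mm above the shelf. Yaw varies; does not move.
- blind_cup (a point): Centre of the mouth of the round blind cup (18 mm wide, 9 mm deep, closed all round) in the inner face of the lower cheek; open towards +y. With the spindle tilted some 25 degrees, sprung end up, and the fixed tip up to 8 mm in front of this mouth, the roll and the sprung end clear the other cheek. Axes as holder.
- groove_cup (a point): Centre of the mouth of the other cup (16 mm wide, 9 mm deep) in the inner face of the taller cheek; open towards -y. Its upper lip is 10 mm above its axis; to get past the lip the sprung tip must be pushed in 11 mm, then it springs out again into the cup. With both tips home the top of the roll is about 87 mm above the shelf. Axes as holder.
- groove_top (a point): Top end of the 16 mm wide lead-in groove, in the plane of the inner face, 40 mm above the cup's axis. The groove is open at the top and towards the roll; its black floor is a ramp, 12 mm behind the face at the top and flush with it at the lip. With the fixed tip home and the roll let go, the sprung tip rests on the ramp about 30 mm above the cup's axis; pressing it down takes 10 to 15 N on top of the roll near that end.
- collar_a: Chrome barbell collar lying flat, 74 mm across, 32 mm high, with a T screw at the side; origin: centre of its underside. Leave it alone.
- collar_b: The same kind of chrome collar, 74 mm across, 32 mm high; origin: centre of its underside. Leave it alone.
- dumbbell: Yellow vinyl dumbbell lying along its x axis, 174 mm long, heads 60 mm thick; origin: centre of its underside. Leave it alone.
- cone: Black plastic marker cone, foot 110 mm square, 150 mm high; origin: centre of its underside. Leave it alone.
- jar: Closed glass jar with a steel cap, 80 mm diameter, 120 mm high; origin: centre of its underside. Leave it alone.
- mug: White ceramic mug, 82 mm diameter, 95 mm high, handle at +y; origin: centre of its underside. Leave it alone.
There are look-alikes about, which are no part of the job. Leave any orange look-alike of the roll alone. What is shaped like the holder but pink is not meant.

How it is judged:
By the outcome, as a careful person would: the job done as asked, in the order asked, and still so for the second after the job is handed in, with the robot touching nothing.
It also fails if it takes over 54 s, if anything falls off the work surface, if the arm or the gripper's body presses on something with over 40 N, if the wrist force passes 120 N, or if a joint passes its speed limit or range.

ROBOT

A 7-joint arm with a two-finger parallel gripper is mounted at the origin on the work surface. World frame = base frame: x ahead of the robot, y to its left, z up, the work surface at z = 0. Lengths are in m, angles in rad, forces in N, time in s.
With the tool pointing down it reaches from about 0.4 to 0.925 m from the base axis. Payload 5.6 kg.
Tool frame: the origin (TCP) lies midway between the tips of the shut fingers; the grasp point (between the pads) lies 19 mm behind it; z points along the fingers, y is the direction in which the jaws open and shut (so a half turn about z gives the same grasp; the last joint's range is limited). The gripper opens to 85 mm and grips with 20 to 120 N. Pads are 22 mm wide; open, the fingers measure 114 mm over their backs; the gripper's body (76 mm by 85 mm) begins 54 mm behind the grasp point. The pads swing forward as they close: fully open they stand 13 mm farther back than shut.
Start: joints at [1.239, 0.468, -0.012, 1.603, 0.006, 1.071, -0.056], TCP at [0.185, -0.623, 0.231] pointing down, gripper open.
Joint ranges: [-2.53, 2.53], [-0.31, 2.02], [-1.57, 1.55], [0.28, 2.44], [-1.29, 4.43], [0.15, 1.84], [-2.92, 2.92]. Speed limits (rad/s): [2.57, 2.57, 3.14, 3.14, 3.14, 3.14, 3.14].

INTERFACE

Orientations are given as a unit quaternion [w, x, y, z].
In Python, from workcell import * gives the robot as it stands.
- The arm moves only by the shell command python3 -m pendant 'ROWS' [OPENING]. ROWS is JSON, a list of rows, each a list of 6 numbers: the shift along the world's x, y, z in m, then the turn, a rotation vector about the world's x, y, z in degrees. A call has 1 to 8 rows; each row shifts and turns the commanded pose from where the row before left it; what a row does not reach is not made up. A row lasts 1/10 s, in which the tool goes at most 50 mm and 8.59 degrees, less where a joint would pass 70% of its speed; a pose out of reach is approached as far as the arm can. A call with a gripper value outside its range is refused whole. OPENING is the opening, from 0 (shut) to 1 (fully open), set as the call begins (- or left out, the last holds). The fingers move at their own pace and stop on an object; the grip force is fixed at half the most. Time passes only in rows, so rows that do not move let the fingers close. It gives the time, the measured TCP pose, the force and the opening at its end, in the units of the state.
- read_state(): the state, without advancing time (a new reading comes with each control period).
- camera(name): name is "scene" or "side" or "wrist"; returns the picture (420x560x3 uint8, red, green, blue); there is no depth.
- camera_info(name): a dict with "intrinsics" (3x3 intrinsics, pixels), "k1" (the pictures are not rectified: a ray, as slopes to the right and down, at radius r is drawn at 1 + k1 r^2 times it, then the intrinsics apply), "rvec" (rotation vector, rad) and "tvec" (3), from world to camera coordinates, as OpenCV has them. Camera axes: x right, y down, z forward; pixel columns grow to the right and rows downward; lengths in m; the calibration is good to about 2 mm. A picture is of the moment at which its call begins: read the wrist's pose just before it. camera_info takes no time and is no camera call; for the wrist camera it gives the pose at the moment of the call.
- sign_off(): hands the job in, once; it reports no verdict.
The state is a dict: "t": time; "q": joint angles; "joint_velocities": joint speeds; "joint_torque": joint torques, N m; "position": TCP position; "ee_rot": TCP orientation; "ft_force": force on the tool from outside, world axes, zero at the start; "wrist_torque": the same for the moment, N m; "finger_gap": finger opening in m.
Only numpy, scipy, OpenCV 4.12 (cv2) and the standard library are available. Lean on these libraries where they do the work, as an engineer would, in place of code of your own. Each camera call takes 0.05 s, during which the arm holds its last target. There are 200 camera calls.

## Working session

There is one attempt and no reset: what is moved stays moved. The work goes in short steps, Python scripts to look and compute and a shell command to move; the robot and the scene stay as the last step left them, time stands still between calls to the robot, and variables do not carry over. Pictures are saved under pics/ and viewed, on a budget of 10 in all, crops included, one or two more only if the job needs it, and the job is handed in when it is done.

```bash
mkdir -p pics
cat > h.py <<'E'
from workcell import *
import numpy as np, cv2
from scipy.spatial.transform import Rotation as R
def ray(name,u,v,info=None):
    c=info or camera_info(name); K=np.array(c["intrinsics"]); 
    x=(u-K[0,2])/K[0,0]; y=(v-K[1,2])/K[1,1]
    rd=np.hypot(x,y); r=rd
    for _ in range(30): r=rd/(1+c["k1"]*r*r)
    s=r/rd if rd>0 else 1
    Rm=cv2.Rodrigues(np.array(c["rvec"],float))[0]; t=np.array(c["tvec"],float).ravel()
    return -Rm.T@t, Rm.T@np.array([x*s,y*s,1])
def at(name,u,v,z,info=None):
    o,d=ray(name,u,v,info); return o+d*(z-o[2])/d[2]
def proj(name,P,info=None):
    c=info or camera_info(name)
    Rm=cv2.Rodrigues(np.array(c["rvec"],float))[0]
    p=Rm@np.array(P,float)+np.array(c["tvec"],float).ravel()
    a=p[:2]/p[2]; a=a*(1+c["k1"]*(a@a)); K=np.array(c["intrinsics"])
    return K[:2,:2]@a+K[:2,2]
E
python3 - <<'E'
from h import *
print(read_state())
a=camera("scene");b=camera("side")
for n in("scene","side","wrist"):print(n,camera_info(n))
cv2.imwrite("pics/a.png",cv2.cvtColor(cv2.resize(a,(800,600)),cv2.COLOR_RGB2BGR))
cv2.imwrite("pics/b.png",cv2.cvtColor(cv2.resize(b,(800,600)),cv2.COLOR_RGB2BGR))
E
```

```text
{'t': 0.0, 'q': array([ 1.23901172,  0.46845919, -0.01159869,  1.60362051,  0.00602348,
        1.07138234, -0.05631249]), 'joint_velocities': array([-4.57836973e-04, -1.33603023e-03,  2.23869434e-05,  1.69735509e-03,
       -1.24352634e-04,  8.64421637e-04,  2.89349966e-04]), 'joint_torque': array([ 3.67267296e-05, -5.32380474e+01,  2.14611314e-02, -2.51300508e+01,
        1.14558142e-02,  7.69663544e-03, -1.24282604e-05]), 'position': array([ 0.18487922, -0.62257301,  0.2302864 ]), 'ee_rot': array([-8.94425291e-04,  9.89598070e-01,  1.43856937e-01, -2.05216030e-04]), 'ft_force': array([-0.08858602, -0.23038193,  0.61190468]), 'wrist_torque': array([ 0.04723544,  0.03411772, -0.00798739]), 'finger_gap': 0.08547677873858193}
scene {'intrinsics': array([[418.27737223,   0.        , 278.62050706],
       [  0.        , 418.27737223, 216.86685113],
       [  0.        ,   0.        ,   1.        ]]), 'k1': -0.09122182649177267, 'rvec': array([ 1.08371558,  2.50820406, -0.87607827]), 'tvec': array([ 0.36705176, -0.25185959,  1.47178745])}
side {'intrinsics': array([[379.9459646 ,   0.        , 274.37104724],
       [  0.        , 379.9459646 , 212.55621466],
       [  0.        ,   0.        ,   1.        ]]), 'k1': -0.07832537504117343, 'rvec': array([ 0.8358629 , -2.31145877,  1.3271337 ]), 'tvec': array([0.44139637, 0.26545092, 0.83080578])}
wrist {'intrinsics': array([[289.53085302,   0.        , 271.69565024],
       [  0.        , 289.53085302, 210.39404584],
       [  0.        ,   0.        ,   1.        ]]), 'k1': -0.00365428446094097, 'rvec': array([-2.31037152,  1.72059631,  0.27308577]), 'tvec': array([-0.64906027, -0.04063882,  0.38025706])}
```

View pics/a.png

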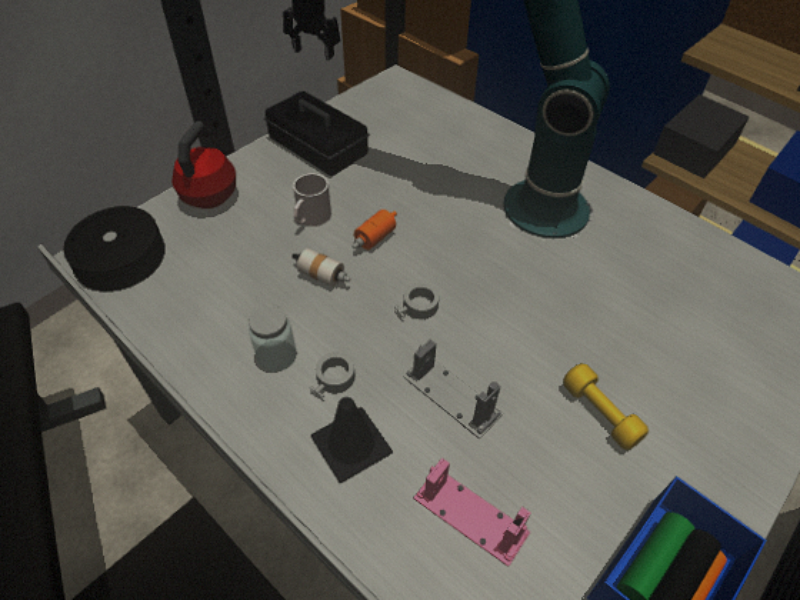

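View pics/b.png

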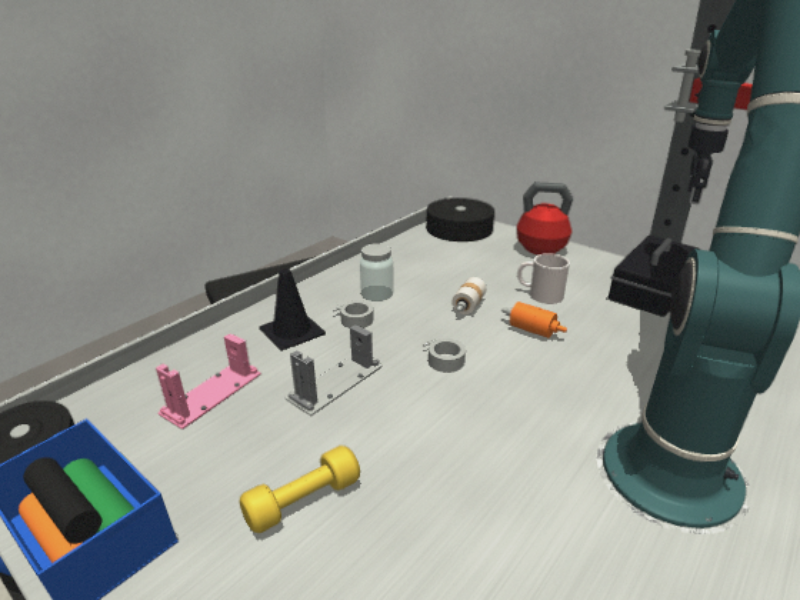

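The scene picture shows the roll at (320,266), with its black tip at (294,257) and chrome tip at (346,283). The grey holder has cheeks at (425,358) and (487,405), and the side view shows the second one is the taller, grooved cheek.

Run:
```python
from h import *
s=.7
def p(n,u,v,z):print(n,u,v,z,at(n,u*s,v*s,z).round(4))
for u,v in[(295,258),(347,283),(320,266)]:p("scene",u,v,.028)
for u,v in[(480,280),(458,308),(470,296)]:p("side",u,v,.028)
for u,v in[(405,376),(481,434),(501,411)]:p("scene",u,v,.006)
for u,v in[(291,398),(308,411),(381,367)]:p("side",u,v,.006)
p("scene",426,344,.084);p("scene",489,385,.102);p("side",303,354,.102);p("side",361,328,.084)
for n,L in {"scene":[("ca",420,303,.016),("cb",335,373,.016),("jar",270,320,.12),("orange",378,228,.028),("mug",311,182,.095),("cone",346,402,.15)]}.items():
  for m,u,v,z in L: print(m,at(n,u*s,v*s,z).round(3))
```

```text
scene 295 258 0.028 [ 0.5546 -0.2968  0.028 ]
scene 347 283 0.028 [ 0.5263 -0.1598  0.028 ]
scene 320 266 0.028 [ 0.5327 -0.2384  0.028 ]
side 480 280 0.028 [ 0.5567 -0.3152  0.028 ]
side 458 308 0.028 [ 0.5226 -0.1677  0.028 ]
side 470 296 0.028 [ 0.5318 -0.2314  0.028 ]
scene 405 376 0.006 [0.6026 0.0795 0.006 ]
scene 481 434 0.006 [0.5993 0.2643 0.006 ]
scene 501 411 0.006 [0.5364 0.2622 0.006 ]
side 291 398 0.006 [0.5965 0.2628 0.006 ]
side 308 411 0.006 [0.5462 0.2669 0.006 ]
side 381 367 0.006 [0.5316 0.0865 0.006 ]
scene 426 344 0.084 [0.5617 0.0929 0.084 ]
scene 489 385 0.102 [0.5622 0.238  0.102 ]
side 303 354 0.102 [0.5754 0.2407 0.102 ]
side 361 328 0.084 [0.5739 0.0947 0.084 ]
ca [ 0.453 -0.016  0.016]
cb [ 0.695 -0.019  0.016]
jar [ 0.739 -0.135  0.12 ]
orange [ 0.36  -0.23   0.028]
mug [ 0.406 -0.401  0.095]
cone [0.773 0.104 0.15 ]
```

```bash
python3 -m pendant '[[0.032,0.0355,0,0,0,7.7],[0.032,0.0355,0,0,0,7.7],[0.032,0.0355,0,0,0,7.7],[0.032,0.0355,0,0,0,7.7],[0.032,0.0355,0,0,0,7.7],[0.032,0.0355,0,0,0,7.7],[0.032,0.0355,0,0,0,7.7],[0.032,0.0355,0,0,0,7.7]]' 1; python3 -m pendant '[[0.032,0.0355,0,0,0,7.7],[0.032,0.0355,0,0,0,7.7],[0.032,0.0355,0,0,0,7.7],[0,0,0,0,0,0],[0,0,0,0,0,0]]'
python3 - <<'E'
from h import *
st=read_state();i=camera_info("wrist");a=camera("wrist")
np.save("w1.npy",i,allow_pickle=True)
w,x,y,z=st["ee_rot"];M=R.from_quat([x,y,z,w]).as_matrix();print(st["t"],st["position"],M.round(3),ray("wrist",280,210,i))
cv2.imwrite("pics/c.png",cv2.cvtColor(cv2.resize(a,(800,600)),cv2.COLOR_RGB2BGR))
E
```

```text
t: 0.9
position: [0.4418, -0.3375, 0.2312]
ee_rot: [-0.0, 0.775, 0.632, -0.0]
ft_force: [0.7, -0.0, -0.1]
finger_gap: 0.0851
t: 1.4
position: [0.5374, -0.2314, 0.2307]
ee_rot: [-0.001, 0.634, 0.774, -0.0]
ft_force: [-0.1, -0.9, 0.3]
finger_gap: 0.0854
1.4 [ 0.53737205 -0.23136018  0.23072736] [[-0.197  0.98  -0.001]
 [ 0.98   0.197  0.001]
 [ 0.001 -0.001 -1.   ]] (array([ 0.5222251 , -0.15445172,  0.37319897]), array([ 0.0880119 , -0.29224602, -0.95271753]))
```

View pics/c.png

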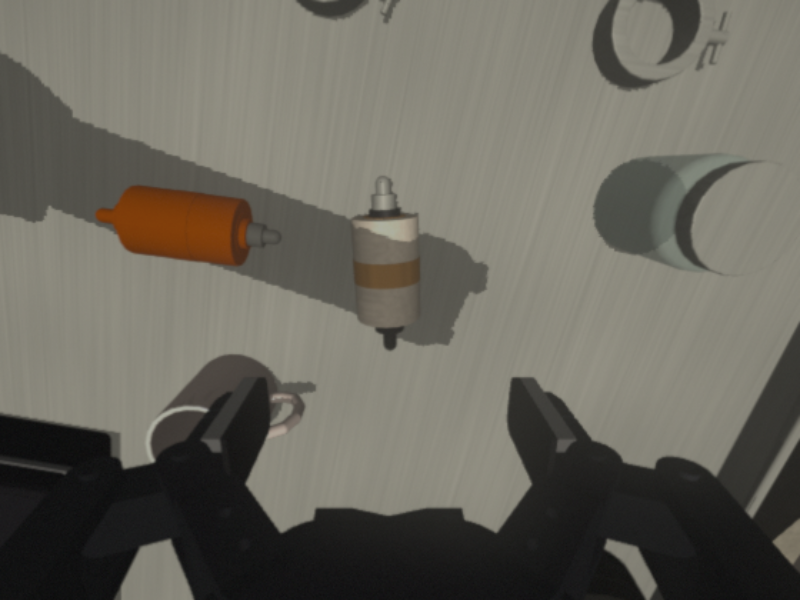

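The wrist picture shows the white roll with its chrome apex at (383,177), its black apex at (390,350), and its band edges at (354,275) and (420,273).

Run:
```python
from h import *
i=np.load("w1.npy",allow_pickle=True).item();s=.7
c=at("wrist",383*s,178*s,.028,i);b=at("wrist",390*s,350*s,.028,i)
print(c,b,(c+b)/2,np.linalg.norm(c-b),np.degrees(np.arctan2(*(c-b)[:2][::-1])))
for z in(.028,.04):print(at("wrist",354*s,275*s,z,i),at("wrist",420*s,273*s,z,i))
```

```text
[ 0.51955279 -0.16273474  0.028     ] [ 0.55508496 -0.30894677  0.028     ] [ 0.53731887 -0.23584076  0.028     ] 0.15046757461915927 103.65912867069501
[ 0.51069932 -0.24612697  0.028     ] [ 0.56590003 -0.23314114  0.028     ]
[ 0.51109998 -0.24294011  0.04      ] [ 0.56438178 -0.23040569  0.04      ]
```

```bash
python3 -m pendant '[[0,-0.0045,-0.045,0,0,2.3],[0,0,-0.045,0,0,0],[0,0,-0.045,0,0,0],[0,0,-0.04,0,0,0],[0,0,-0.03,0,0,0],[0,0,-0.018,0,0,0],[0,0,0,0,0,0]]'; python3 -m pendant '[[0,0,0,0,0,0],[0,0,0,0,0,0],[0,0,0,0,0,0],[0,0,0,0,0,0],[0,0,0,0,0,0],[0,0,0,0,0,0]]' 0.4
```

```text
t: 2.15
position: [0.5336, -0.2384, 0.0053]
ee_rot: [-0.003, 0.62, 0.785, -0.001]
ft_force: [-0.3, -0.2, -0.4]
finger_gap: 0.0856
t: 2.75
position: [0.5383, -0.2381, 0.0102]
ee_rot: [0.002, 0.619, 0.785, 0.0]
ft_force: [-0.6, -1.9, 7.8]
finger_gap: 0.0545
```

```bash
python3 -m pendant '[[0,0,0.03,0,0,0],[0,0,0.045,0,0,0],[0,0.02,0.045,0,0,-2],[0.005,0.045,0.045,0,0,-3],[0.005,0.045,0.045,0,0,-3],[0.005,0.045,0.045,0,0,-3],[0.005,0.045,0,0,0,-2.7]]'; python3 -m pendant '[[0.009,0.045,0,0,0,0],[0,0.025,0,0,0,0],[0,0,0,0,0,0],[0,0,0,0,0,0]]'
python3 - <<'E'
from h import *
st=read_state();i=camera_info("wrist");a=camera("wrist")
np.save("w2.npy",i,allow_pickle=True)
w,x,y,z=st["ee_rot"];M=R.from_quat([x,y,z,w]).as_matrix();print(st["t"],st["position"],M.round(3),st["ft_force"])
cv2.imwrite("pics/d.png",cv2.cvtColor(cv2.resize(a,(800,600)),cv2.COLOR_RGB2BGR))
E
```

```text
t: 3.45
position: [0.5565, -0.0665, 0.2396]
ee_rot: [0.004, 0.71, 0.704, 0.002]
ft_force: [0.9, 0.1, -2.5]
finger_gap: 0.0543
t: 3.85
position: [0.5624, 0.0039, 0.2341]
ee_rot: [0.0, 0.708, 0.707, -0.0]
ft_force: [-0.3, 0.0, -2.1]
finger_gap: 0.0545
3.85 [0.56235207 0.00392436 0.23406878] [[ 0.001  1.    -0.   ]
 [ 1.    -0.001 -0.001]
 [-0.001 -0.    -1.   ]] [-0.30840676  0.03153894 -2.11275261]
```

View pics/d.png

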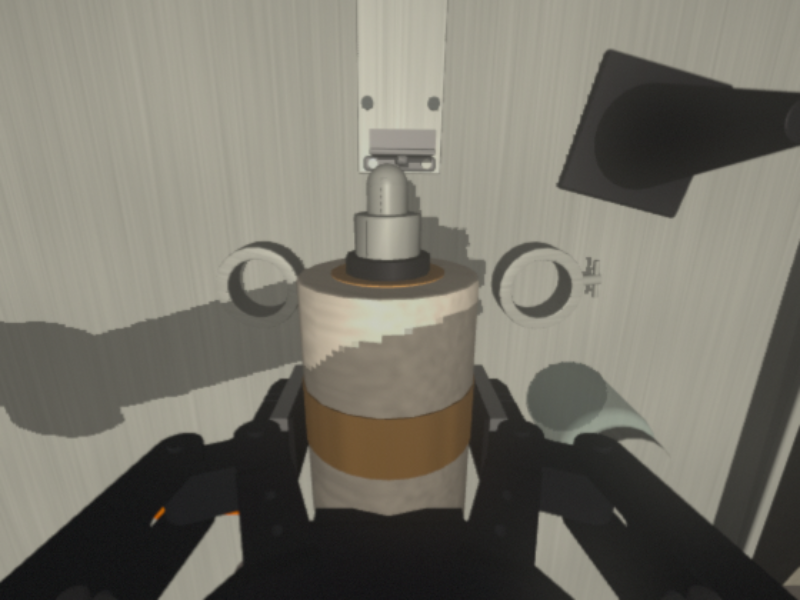

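The roll is held centrally with its chrome apex at (386,165). The holder plate's near corners are at (360,172) and (439,172), its edges reach row 0 at 358 and 446, and the low cheek's top spans (369–436, 129–153).

Run:
```python
from h import *
i=np.load("w2.npy",allow_pickle=True).item();s=.7
for u,v,z in[(360,172,.006),(439,172,.006),(358.5,0,.006),(446.5,0,.006),(369,129,.084),(436,129,.084),(369,153,.084),(436,153,.084),(367,102,.006),(433,103,.006)]:print(u,v,at("wrist",u*s,v*s,z,i).round(4))
for z in(.245,.252,.256):print(z,at("wrist",386*s,165*s,z,i).round(4), at("wrist",301*s,280*s,z,i).round(4),at("wrist",479*s,280*s,z,i).round(4))
```

```text
360 172 [0.5386 0.0788 0.006 ]
439 172 [0.6062 0.0788 0.006 ]
358.5 0 [0.54   0.2044 0.006 ]
446.5 0 [0.6072 0.2044 0.006 ]
369 129 [0.5501 0.1065 0.084 ]
436 129 [0.5941 0.1065 0.084 ]
369 153 [0.5499 0.0917 0.084 ]
436 153 [0.5946 0.0917 0.084 ]
367 102 [0.5454 0.1333 0.006 ]
433 103 [0.5993 0.1326 0.006 ]
0.245 [0.5621 0.0832 0.245 ] [0.5341 0.0473 0.245 ] [0.5926 0.0473 0.245 ]
0.252 [0.5621 0.0832 0.252 ] [0.5356 0.0492 0.252 ] [0.591  0.0492 0.252 ]
0.256 [0.5621 0.0832 0.256 ] [0.5365 0.0503 0.256 ] [0.5901 0.0503 0.256 ]
```

```bash
python3 -m pendant '[[0.002,0.035,0,5,0,0],[0.002,0.038,0,5,0,0],[0.002,0.038,-0.02,5,0,0],[0.002,0.038,-0.03,5,0,0],[0.0018,0.035,-0.024,5,0,0],[0,0,0,0,0,0],[0,0,0,0,0,0]]'
python3 - <<'E'
from h import *
st=read_state();i=camera_info("wrist");a=camera("wrist")
np.save("w3.npy",i,allow_pickle=True)
w,x,y,z=st["ee_rot"];M=R.from_quat([x,y,z,w]).as_matrix();print(st["t"],st["position"],M.round(3),st["ft_force"])
cv2.imwrite("pics/e.png",cv2.cvtColor(cv2.resize(a,(800,600)),cv2.COLOR_RGB2BGR))
E
```

```text
t: 4.6
position: [0.5728, 0.1856, 0.1589]
ee_rot: [-0.153, 0.692, 0.689, 0.152]
ft_force: [0.6, -1.1, -2.4]
finger_gap: 0.0542
4.6 [0.57278726 0.1855797  0.15893158] [[ 0.006  1.    -0.001]
 [ 0.907 -0.005  0.422]
 [ 0.422 -0.003 -0.907]] [ 0.56384375 -1.07778017 -2.38383397]
```

View pics/e.png

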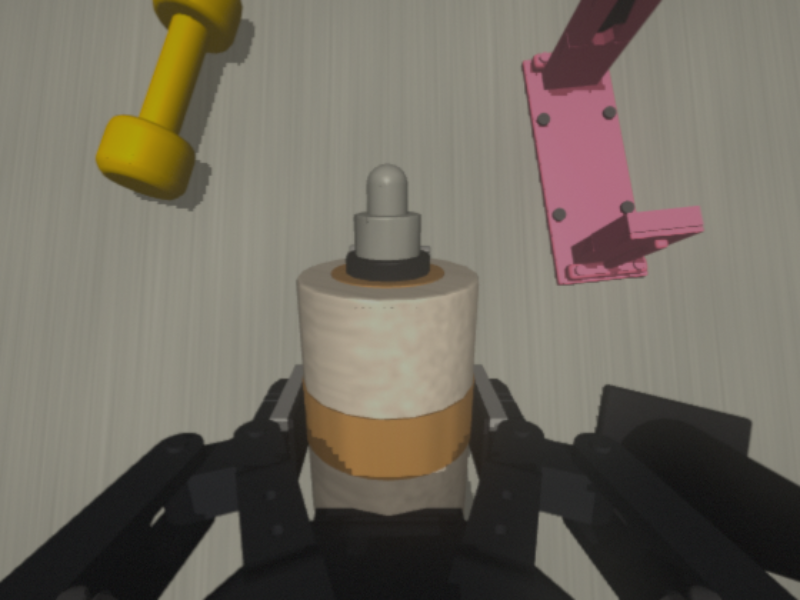

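The plate's far edge shows behind the tube at about (350,248) and (430,248), and the chrome apex is at (387,165).

Run:
```python
from h import *
i=np.load("w3.npy",allow_pickle=True).item();s=.7
for u,v,z in[(350,247,.006),(430,247,.006)]:print(at("wrist",u*s,v*s,z,i).round(4))
st=read_state();w,x,y,z=st["ee_rot"];M=R.from_quat([x,y,z,w]).as_matrix();p=st["position"];print(p)
for a in(.0033+.076,.0033,.0033-.076):
  P=p+M@[a,0,-.0175];print(P.round(4),proj("wrist",P,i)/s)
o,d=ray("wrist",387*s,165*s,i);print(o+d*(p+M@[.0793,0,-.0175]-o)@d/(d@d))
```

```text
[0.5431 0.2783 0.006 ]
[0.6056 0.2781 0.006 ]
[0.57365781 0.18557577 0.16013482]
[0.574  0.2501 0.2094] [390.2632097  162.85489399]
[0.5736 0.1812 0.1774] [389.7546211  398.12222136]
[0.5733 0.1123 0.1454] [389.38813408 566.42323607]
[0.49188597 0.11502975 0.23953418]
```

Run:
```python
from h import *
i=np.load("w3.npy",allow_pickle=True).item();s=.7
a,b=[at("wrist",u*s,247*s,.102,i) for u in(350,430)]
print(a,b,(a+b)/2)
c=[at("wrist",u*s,v*s,.2094,i) for u,v in((387,165),(390.26,165))];print(c)
print(read_state()["position"])
```

```text
[0.55240033 0.25347737 0.102     ] [0.59583337 0.25330402 0.102     ] [0.57411685 0.25339069 0.102     ]
[array([0.5730839 , 0.24949125, 0.2094    ]), array([0.57401024, 0.24948699, 0.2094    ])]
[0.57365781 0.18557577 0.16013482]
```

```bash
python3 -m pendant '[[-0.0003,0.002,-0.025,0,0,-1],[0,0,-0.025,0,0,0],[0,0,-0.02,0,0,0],[0,0,-0.013,0,0,0],[0,0,0,0,0,0],[0,0,0,0,0,0]]'
python3 - <<'E'
from h import *
for k in range(2):
  st=read_state()
  w,x,y,z=st["ee_rot"];M=R.from_quat([x,y,z,w]).as_matrix();p=st["position"]
  print(p,(p+M@[.0033-.076,0,-.0175]).round(4),(p+M@[.0033+.076,0,-.0175]).round(4),st["ft_force"])
  b=camera("side" if k==0 else "scene")
  c=b[170:310,180:300] if k==0 else b[205:315,265:385]
  cv2.imwrite(f"pics/f{k}.png",cv2.cvtColor(cv2.resize(c,None,fx=4,fy=4,interpolation=2),cv2.COLOR_RGB2BGR))
f=cv2.imread("pics/f0.png");g=cv2.imread("pics/f1.png")
f=f[:440];h=np.hstack([f[:440,:],g[:440,:]]);cv2.imwrite("pics/f.png",cv2.resize(h,(800,367)))
E
```

```text
t: 5.25
position: [0.5734, 0.1894, 0.0782]
ee_rot: [-0.151, 0.697, 0.683, 0.155]
ft_force: [-0.1, 0.5, -2.1]
finger_gap: 0.0543
[0.57338576 0.18935353 0.07820047] [0.5719 0.1161 0.0634] [0.5747 0.2538 0.1276] [-0.06507763  0.46852475 -2.1309042 ]
[0.5735209  0.18955561 0.07847842] [0.572  0.1163 0.0636] [0.5748 0.254  0.1278] [-0.67329937  0.49188223 -1.99536007]
```

View pics/f.png

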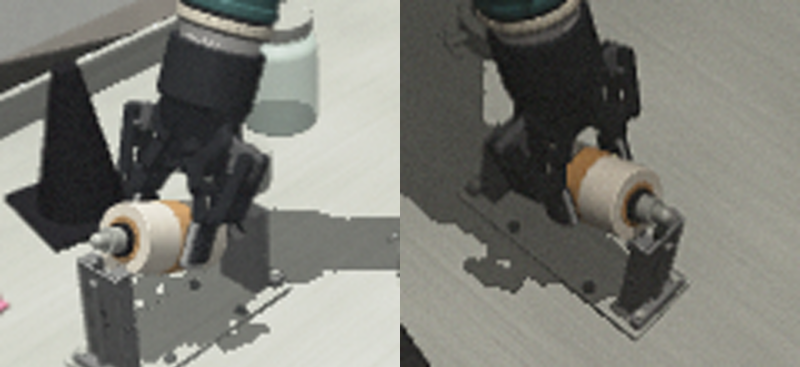

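Both views show the sprung tip above the grooved cheek and in line with the groove. The fixed tip is low, in front of the blind cheek, so I'll insert it now.

```bash
python3 -m pendant '[[0,-0.004,-0.001,0,0,0],[0,-0.004,0,0,0,0],[0,-0.003,0,0,0,0],[0,-0.002,0,0,0,0],[0,0,0,0,0,0]]'; python3 -m pendant '[[0,-0.002,0,0,0,0],[0,0,0,0,0,0]]'
```

```text
t: 5.85
position: [0.5725, 0.176, 0.076]
ee_rot: [-0.152, 0.698, 0.683, 0.154]
ft_force: [0.5, 0.0, -2.4]
finger_gap: 0.0544
t: 6.05
position: [0.5723, 0.1744, 0.076]
ee_rot: [-0.152, 0.697, 0.683, 0.154]
ft_force: [0.3, -0.7, -2.8]
finger_gap: 0.0541
```

```bash
python3 -m pendant '[[0,-0.0015,0,0,0,0],[0,0,0,0,0,0]]'; python3 -m pendant '[[0,-0.0015,0,0,0,0],[0,0,0,0,0,0]]'
```

```text
t: 6.25
position: [0.5723, 0.173, 0.076]
ee_rot: [-0.152, 0.697, 0.683, 0.154]
ft_force: [-0.3, 0.2, -1.5]
finger_gap: 0.0545
t: 6.45
position: [0.5722, 0.1715, 0.0759]
ee_rot: [-0.152, 0.697, 0.683, 0.154]
ft_force: [-0.2, 0.9, -3.5]
finger_gap: 0.0541
```

```bash
python3 -m pendant '[[0,0.0003,-0.0026,-2,0,0],[0,0.0004,-0.0026,-2,0,0],[0,0.0004,-0.0026,-2,0,0],[0,0,0,0,0,0],[0,0,0,0,0,0]]'
python3 - <<'E'
from h import *
for n,(r0,r1,c0,c1) in {"side":(185,285,190,270),"scene":(230,310,290,370)}.items():
  b=camera(n)[r0:r1,c0:c1]
  cv2.imwrite(f"pics/g_{n}.png",cv2.cvtColor(cv2.resize(b,(400,500 if n=="side" else 400),interpolation=2),cv2.COLOR_RGB2BGR))
i=camera_info("wrist");np.save("w4.npy",i,allow_pickle=True)
cv2.imwrite("pics/g_w.png",cv2.cvtColor(cv2.resize(camera("wrist")[90:230,200:340],(400,400),interpolation=2),cv2.COLOR_RGB2BGR))
f=[cv2.imread(f"pics/g_{n}.png")[:400] for n in("side","w")]
cv2.imwrite("pics/g.png",np.hstack(f))
st=read_state();w,x,y,z=st["ee_rot"];M=R.from_quat([x,y,z,w]).as_matrix();p=st["position"]
print(st["t"],p,M[:,0],(p+M@[.0033-.076,0,-.0175]).round(4),(p+M@[.0033+.076,0,-.0175]).round(4),st["ft_force"])
E
```

```text
t: 6.95
position: [0.5723, 0.1731, 0.0683]
ee_rot: [-0.115, 0.704, 0.691, 0.118]
ft_force: [0.9, -0.1, -2.7]
finger_gap: 0.0543
7.1 [0.57239826 0.17215565 0.06809338] [0.0196667  0.94518763 0.32593491] [0.5708 0.0977 0.0609] [0.5738 0.2414 0.1105] [-0.69549509  0.1824391  -1.63913918]
```

View pics/g.png

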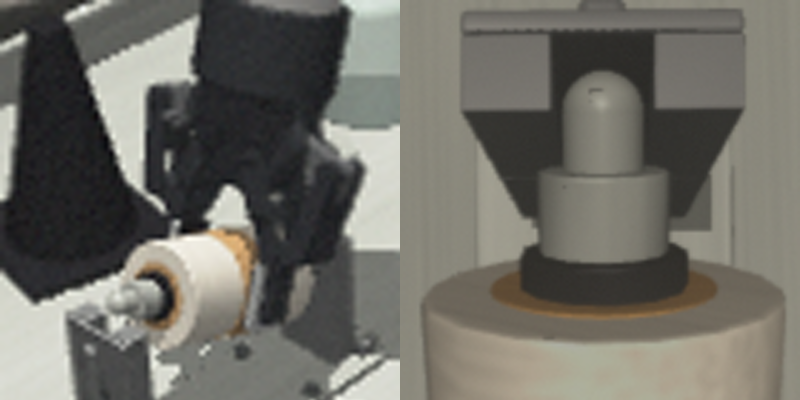

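The wrist crop shows the chrome tip (centre 602) in line with the groove (549–656, centre 602). I'll lower it further.

```bash
python3 -m pendant '[[0,0.0002,-0.0026,-2,0,0],[0,0.0001,-0.0026,-2,0,0],[0,0,0,0,0,0]]';  python3 -m pendant '[[0,0.0001,-0.0026,-2,0,0],[0,0,0,0,0,0],[0,0,0,0,0,0]]'
```

```text
t: 7.4
position: [0.5721, 0.174, 0.0632]
ee_rot: [-0.091, 0.707, 0.695, 0.094]
ft_force: [0.7, 0.4, -2.7]
finger_gap: 0.0545
t: 7.7
position: [0.5723, 0.1727, 0.0603]
ee_rot: [-0.079, 0.709, 0.696, 0.082]
ft_force: [-0.2, -1.3, -1.8]
finger_gap: 0.0543
```

```bash
python3 -m pendant '[[0,0.0001,-0.0013,-1,0,0],[0,0,0,0,0,0],[0,0,0,0,0,0]]';  python3 -m pendant '[[0,0.0,-0.0013,-1,0,0],[0,0,0,0,0,0],[0,0,0,0,0,0]]'
```

```text
t: 8.0
position: [0.5726, 0.1722, 0.059]
ee_rot: [-0.072, 0.71, 0.696, 0.076]
ft_force: [0.3, -3.1, -1.7]
finger_gap: 0.0541
t: 8.3
position: [0.5729, 0.1726, 0.0581]
ee_rot: [-0.065, 0.711, 0.697, 0.07]
ft_force: [0.7, -4.4, 1.4]
finger_gap: 0.0544
```

```bash
python3 -m pendant '[[0,0,0,0,0,0],[0,0,0,0,0,0],[0,0,0,0,0,0],[0,0,0,0,0,0],[0,0,0,0,0,0]]' 1;  python3 -m pendant '[[0,-0.004,0.02,0,0,0],[0,-0.008,0.04,0,0,0],[0,-0.004,0.04,0,0,0],[0,0,0.03,0,0,0],[0,0,0,0,0,0],[0,0,0,0,0,0]]'
python3 - <<'E'
from h import *
i=camera_info("wrist");np.save("w5.npy",i,allow_pickle=True)
a=camera("wrist");b=camera("side")[160:310,170:320]
c=cv2.resize(a,(533,400));d=cv2.resize(b,(267,267),interpolation=2);d=cv2.copyMakeBorder(d,0,133,0,0,cv2.BORDER_CONSTANT)
cv2.imwrite("pics/i.png",cv2.cvtColor(np.hstack([c,d]),cv2.COLOR_RGB2BGR))
E
```

```text
t: 8.8
position: [0.5723, 0.1736, 0.0579]
ee_rot: [-0.066, 0.71, 0.697, 0.07]
ft_force: [0.4, 0.7, -0.3]
finger_gap: 0.0853
t: 9.4
position: [0.5725, 0.1572, 0.1883]
ee_rot: [-0.065, 0.711, 0.697, 0.07]
ft_force: [-0.1, 0.6, -0.7]
finger_gap: 0.0853
```

View pics/i.png

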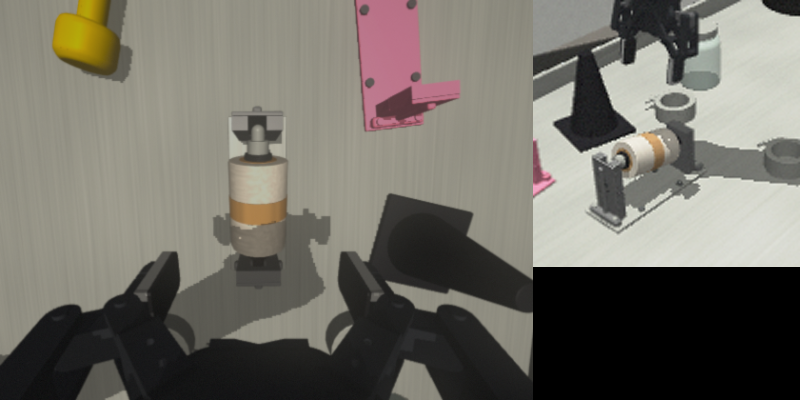

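The roll rests free: fixed tip in the blind cup and sprung tip in the groove. Next I'll shut and level the gripper over the sprung end.

```bash
python3 -m pendant '[[0.001,0.024,0,-5.5,0,0],[0,0.024,0,-5.4,0,0],[0,0,0,0,0,0],[0,0,0,0,0,0],[0,0,0,0,0,0],[0,0,0,0,0,0],[0,0,0,0,0,0]]' 0;  python3 -m pendant '[[0,0,-0.03,0,0,0],[0,0,-0.023,0,0,0],[0,0,-0.012,0,0,0],[0,0,0,0,0,0],[0,0,0,0,0,0]]'
```

```text
t: 10.2
position: [0.5736, 0.2034, 0.1875]
ee_rot: [0.002, 0.715, 0.7, 0.003]
ft_force: [0.4, -0.4, 0.7]
finger_gap: -0.0001
t: 10.7
position: [0.5739, 0.2052, 0.1235]
ee_rot: [0.002, 0.714, 0.7, 0.004]
ft_force: [-0.2, -0.2, 0.5]
finger_gap: 0.0003
```

```bash
python3 -m pendant '[[0,0,-0.005,0,0,0],[0,0,-0.004,0,0,0],[0,0,-0.003,0,0,0],[0,0,0,0,0,0]]';python3 -m pendant '[[0,0,-0.002,0,0,0],[0,0,-0.002,0,0,0],[0,0,0,0,0,0]]';python3 -m pendant '[[0,0,-0.002,0,0,0],[0,0,-0.002,0,0,0],[0,0,0,0,0,0]]'
```

```text
t: 11.1
position: [0.5735, 0.2053, 0.111]
ee_rot: [0.002, 0.714, 0.701, 0.003]
ft_force: [-0.4, -0.1, 1.2]
finger_gap: 0.0
t: 11.4
position: [0.5743, 0.2065, 0.108]
ee_rot: [0.002, 0.713, 0.701, 0.005]
ft_force: [0.1, 1.4, 3.0]
finger_gap: -0.0004
t: 11.7
position: [0.5746, 0.2078, 0.1044]
ee_rot: [0.002, 0.713, 0.701, 0.006]
ft_force: [0.2, 3.2, 5.3]
finger_gap: 0.0
```

```bash
python3 -m pendant '[[0,-0.001,-0.002,0,0,0],[0,-0.001,-0.002,0,0,0],[0,0,0,0,0,0]]';python3 -m pendant '[[0,0,-0.002,0,0,0],[0,0,-0.002,0,0,0],[0,0,0,0,0,0]]'
```

```text
t: 12.0
position: [0.575, 0.2075, 0.1013]
ee_rot: [0.002, 0.713, 0.701, 0.007]
ft_force: [0.7, 4.2, 8.8]
finger_gap: 0.0002
t: 12.3
position: [0.5728, 0.2025, 0.0941]
ee_rot: [0.002, 0.714, 0.7, 0.002]
ft_force: [-0.1, -0.8, -0.5]
finger_gap: 0.0001
```

The force rose to about 9 N, then fell to zero as the roll dropped, which looks like the snap. I'll retract and look.

```bash
python3 -m pendant '[[0,0,0.03,0,0,0],[0,-0.02,0.04,0,0,0],[0,-0.04,0.03,0,0,0],[0,-0.04,0.02,0,0,0],[0,0,0,0,0,0],[0,0,0,0,0,0]]'
python3 - <<'E'
from h import *
i=camera_info("wrist");np.save("w6.npy",i,allow_pickle=True)
a=camera("wrist");b=camera("side")[210:300,195:285]
c=cv2.resize(a,(533,400));d=cv2.resize(b,(267,267),interpolation=2);d=cv2.copyMakeBorder(d,0,133,0,0,cv2.BORDER_CONSTANT)
cv2.imwrite("pics/j.png",cv2.cvtColor(np.hstack([c,d]),cv2.COLOR_RGB2BGR))
E
```

```text
t: 12.9
position: [0.5732, 0.1014, 0.2147]
ee_rot: [0.002, 0.715, 0.699, 0.003]
ft_force: [0.5, 0.9, -0.7]
finger_gap: 0.0004
```

View pics/j.png

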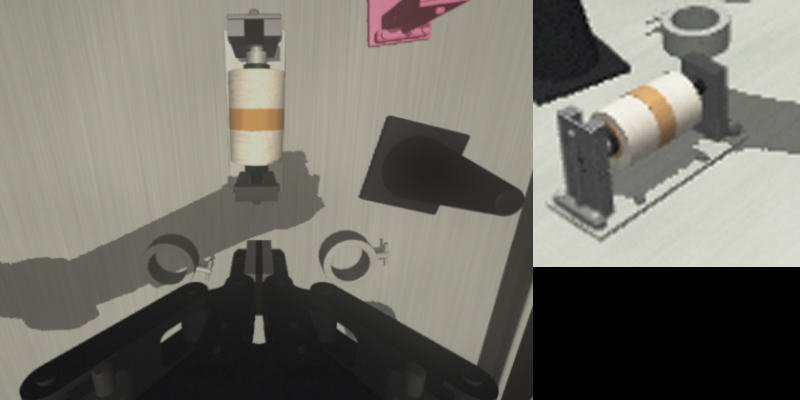

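The roll now sits between both cheeks with the groove empty, and the collars, cone and pink holder are where they were. I'll check the tilt numerically before handing in.

Run:
```python
from h import *
i=np.load("w6.npy",allow_pickle=True).item();k=533/560
for t in(0,3,6,11):
  f=np.array([.5722,.0985,.060]);ax=np.array([.0125,np.cos(np.radians(t)),np.sin(np.radians(t))]);up=np.array([0,-ax[2],ax[1]])
  for n in("wrist","side"):
    o=[]
    for s in(.032,.120):
      c=f+ax*s
      if n=="wrist":o+=[(proj(n,c+[e*.028,0,0],i)*k).round(1) for e in(-1,1)]
      else:o+=[((proj(n,c+up*.028)-[195,210])*267/90+[533,0]).round(1)]
    print(t,n,*o)
```

```text
0 wrist [230.2 160.4] [282.  159.3] [226.7  71.4] [283.6  70.2]
0 side [678.2  71.4] [605.9 114.7]
3 wrist [230.1 160.7] [282.1 159.6] [226.1  70.7] [284.2  69.4]
3 side [679.2  69.2] [606.7 107.8]
6 wrist [230.  161.1] [282.3 160. ] [225.4  70.3] [284.8  69. ]
6 side [680.4  67. ] [607.8 100.9]
11 wrist [229.7 161.9] [282.5 160.8] [224.3  70.5] [285.9  69.2]
11 side [682.4  63.5] [610.3  89.2]
```

The measured ends, side (680,72) and (603,115) and wrist far-end width 56 px, match the level (0°) model.

```bash
python3 -c "
from workcell import *
print(sign_off())"
```

```text
the job is handed in; nothing more can be done
None
```

The roll is loaded in the grey holder, held between both cups, and the job is handed in at about 13 s of robot time; sign-off gives no verdict.

- **Loading:** I put the black fixed tip into the blind cup with the spindle tilted about 25°. I then lowered the chrome tip into the groove until it touched the ramp, and let go.
- **Pressing:** I pressed with shut fingers near the sprung end. The last reading before the snap was about 9 N, a little under the 10–15 N expected. It then fell to zero as the roll dropped away.
- **Last checks:** After the arm backed off, the roll's edges in the wrist and side pictures fit a level roll, and the groove was empty. In the wrist and side pictures the collars, cone and pink holder looked undisturbed. I did not recheck the jar, mug, dumbbell or orange roll at the end, but the arm did not work near them.

No check failed. The chrome tip inside its cup was not seen directly; I infer it from the level roll and the force drop.

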